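# Knock the pressed sample disc out of its die

### The job

Slide the catch scoop fully in under the die until its nose meets the stop at the back of the stand, then drive the sprung plunger down with a brisk blow of the mallet so that the sample disc drops into the scoop. Stand the mallet back on its face on the open bench, draw the scoop out and set it down on its mat with the disc still lying flat in it, and let go. Do not touch the disc or the plunger with the gripper, and leave everything else on the bench where it stands.

Things in the scene. Friction and masses are not known exactly. Their poses are not given: they have to be found in the camera images.
- stand: Steel knock-out stand, fixed. Origin on the bench under the die axis; its open front faces its own -x (towards the robot), z up. Two cheeks (x -47 to 53 mm, inner faces y = +-48 mm, flanges 8 mm high out to y = +-76 mm) carry a bridge plate, x +-46 mm, y +-60 mm, 46 to 60 mm above the bench; on it the die, a cylinder of 72 mm diameter (clamp ring 82 mm), rises to 98 mm.
- plunger (a joint): Stroke of the plunger in m: 0 up (at rest), grows as it goes down, hard stop at 0.026. A spring returns it. It meets the disc after about 3 mm; the disc is clear of the catches at about 19 mm and falls, so drive it down about 22 mm. It takes 3 N at first, up to about 12 N past the catches. The blow must send it down at over 0.08 m/s; a slow press does not count.
- plunger_top (a point): Centre of the flat top of the plunger's mushroom head (36 mm diameter, 12 mm thick, on a 16 mm rod with a coil spring), on the die axis, 160 mm above the bench at rest; moves down with the plunger.
- disc: Pressed sample disc in a steel ring, 50 mm diameter, 9 mm thick, 60 g. Origin at the centre of its underside, z its axis. At the start it sits in the die's bore, its underside 46 mm above the bench, hidden from above.
- scoop: Flat steel catch scoop, 0.22 kg, lying on the mat at the start. Origin at the centre of the pan's underside; x towards the nose, z up. Pan 82 mm long (x +-41 mm), 78 mm wide, floor 4 mm thick, side and rear walls 16 mm high, nose lip 8 mm high. Straight black grip, 18 mm wide, 24 to 44 mm above the underside, from x = -50 back to -175 mm.
- scoop_grip (a point): Centre of the scoop's grip section, 115 mm behind the pan's centre and 34 mm above the underside; the place to hold it. Axes as the scoop's.
- mallet: Two-faced mallet, about 0.45 kg, standing steadily on one face. Head 50 mm diameter, 70 mm high, white nylon faces, steel middle. Straight wooden handle 22 mm wide, 26 mm high, its axis 35 mm above the lower face, running along the mallet's -x to 148 mm from the head's axis. Origin at the centre of the lower face, z up along the head.
- mallet_grip (a point): Point on the axis of the mallet's handle 55 mm from the head's axis and 35 mm above the lower face: near the head, a good place to hold it, firmly, as the blow twists the handle in the grip. Axes as the mallet's.
- mat: Cork mat fixed on the bench, 230 mm (its x) by 140 mm (its y), 2 mm thick. Origin at the centre of its underside. The whole pan of the scoop must end up over it.
- reagent_bottle: Bystander: amber bottle, 60 mm diameter, 150 mm high, at one side of the stand. Origin under its centre.
- beaker: Bystander: glass beaker, 66 mm diameter, 85 mm high, at one side of the stand. Origin under its centre.
- sample_jar: Bystander: clear jar with a white cap, 40 mm diameter, 55 mm high, at one side of the way in to the stand. Origin under its centre.
- spare_plunger: Bystander: spare steel plunger standing on its foot, 36 mm diameter, 78 mm high, at one side of the way in to the stand. Origin under its centre.
- mortar: Bystander: white mortar bowl, 80 mm diameter, 42 mm high, at the back. Origin under its centre.
- wash_bottle: Bystander: white wash bottle with a bent spout, 62 mm diameter, 190 mm high, at the back. Origin under its centre.
- spanner: Bystander: flat spanner, 160 mm long, lying near the robot. Origin under its middle.
- stop (a point): Middle of the front face of the stand's low stop bar (12 mm high, joining the cheeks at the back), at bench height, 42 mm behind the die axis (stand's x = +42 mm). A scoop pushed against it has its pan centre under the die.
- die_mouth (a point): Centre of the die's mouth in the underside of the bridge plate, 46 mm above the bench. Three small sprung catches round it hold the disc in the bore; they swing down, to about 34 mm above the bench, as the disc is pushed past them.
Things that resemble listed ones, but are neither listed nor needed, are in the scene too. Leave any pink or red look-alike of the mallet alone.

How it is judged:
By the outcome, as a careful person would: the job done as asked, in the order asked, and still so for the second after the job is handed in, with the robot touching nothing.
It also fails if it takes over 72 s, if anything falls off the work surface, if the arm or the gripper's body presses on something with over 40 N, if the wrist force passes 120 N, or if a joint passes its speed limit or range.

### The arm

A 7-joint arm with a two-finger parallel gripper is mounted at the origin on the work surface. World frame = base frame: x ahead of the robot, y to its left, z up, the work surface at z = 0. Lengths are in m, angles in rad, forces in N, time in s.
With the tool pointing down it reaches from about 0.425 to 0.925 m from the base axis. Payload 6.8 kg.
Tool frame: the origin (TCP) lies at the centre of the arm's flange, where the gripper is bolted on; the fingertips stand ctrl.nose_length ahead of it and the grasp point (between the pads) lies 155 mm ahead of it (ctrl.nose_length is the distance from the TCP to the fingertips, in m); x points along the fingers, y is the direction in which the jaws open and shut, and the axes are right-handed (so a half turn about x gives the same grasp; the last joint's range is limited). The gripper opens to 85 mm and grips with 20 to 120 N. Pads are 22 mm wide; open, the fingers measure 114 mm over their backs; the gripper's body (76 mm by 85 mm) begins 54 mm behind the grasp point. The pads swing forward as they close: fully open they stand 13 mm farther back than shut.
Start: joints at [1.233, 0.477, 0.022, 1.555, -0.011, 1.109, -0.083], TCP at [0.154, -0.657, 0.405] pointing down, gripper open.
Joint ranges: [-2.96, 2.96], [-0.34, 2.1], [-1.41, 1.46], [0.24, 2.44], [-1.37, 4.51], [0.17, 1.92], [-2.96, 2.96]. Speed limits (rad/s): [2.39, 2.39, 3.14, 3.14, 3.14, 3.14, 3.14].

### API

Orientations are given as [roll, pitch, yaw] about the fixed x, y, z axes, in that order (R = Rz(yaw) Ry(pitch) Rx(roll)).
In Python, from workcell import ctrl, vision gives the robot as it stands.
- The arm moves only by the tool servo_tool, never from a script. Its arguments are lists of equal length, an entry for each row: "gripper": the closure, from 0 (fully open) to 1 (shut); "delta_pos": the shift along the tool's x, y, z scaled (see below), a list of three; "rot": the turn, a rotation vector about the tool's x, y, z scaled (see below), a list of three. A call has exactly 5 rows; each row shifts and turns the commanded pose from where the row before left it, along the tool's axes as they then stand; what a row does not reach is not made up. The controller multiplies each number of a shift by 50 cm and each number of a turn by 2 rad. A row lasts 1/12 s, in which the tool goes at most 41.7 mm and 7.16 degrees, less where a joint would pass 70% of its speed; a pose out of reach is approached as far as the arm can. A call with a number of a shift or a turn outside -1 to 1 is refused whole. A call with a gripper value outside its range is refused whole. The fingers move at their own pace and stop on an object; the grip force is fixed at half the most. Time passes only in rows, so rows that do not move let the fingers close, or fill a call up. It gives the time, the measured TCP pose, the force and the opening at its end, in the units of the state.
- ctrl.get_obs(): the state, without advancing time (a new reading comes with each control period).
- vision.camera(name): name is "side" or "top" or "wrist"; returns a dict with "frame" (384x512x3 uint8, red, green, blue), "vertical_fov" (degrees; the focal length in pixels is half the picture's height over the tangent of half this angle, whatever the lens; pixels are square), "cx", "cy" (the principal point, pixels), "R" (3x3) and "t" (3): a world point X has camera coordinates R X + t. Camera axes: x right, y down, z forward; pixel columns grow to the right and rows downward; lengths in m; the calibration is good to about 2 mm. A picture is of the moment at which its call begins. There is no depth.
- ctrl.sign_off(): hands the job in, once; it reports no verdict.
The state is a dict: "time_s": time; "joints": joint angles; "qvel": joint speeds; "joint_efforts": joint torques, N m; "eef_pos": TCP position; "orientation": TCP orientation; "wrist_force": force on the tool from outside, world axes, zero at the start; "ft_torque": the same for the moment, N m; "grip_width": finger opening in m.
Only numpy, scipy, OpenCV 4.12 (cv2) and the standard library are available. Lean on these libraries where they do the work, as an engineer would, in place of code of your own. Each camera call takes 0.05 s, during which the arm holds its last target. There are 200 camera calls.

## Working session

There is one attempt and no reset: what is moved stays moved. The work goes in short steps, Python scripts to look and compute and a tool call to move; the robot and the scene stay as the last step left them, time stands still between calls to the robot, and variables do not carry over. Pictures are saved under pics/ and viewed, about 8 in all and at most 12, crops included, and the job is handed in when it is done.

Besides the shell and the picture viewer there is one more tool, called after ">>>" by a JSON object that holds its "api" and its "payload". servo_tool: Moves the arm, as the interface text tells. Its arguments: {"type":"object","properties":{"gripper":{"type":"array","items":{"type":"number"}},"delta_pos":{"type":"array","items":{"type":"array","items":{"type":"number","minimum":-1,"maximum":1}}},"rot":{"type":"array","items":{"type":"array","items":{"type":"number","minimum":-1,"maximum":1}}}},"required":["gripper","delta_pos","rot"]}

```bash
mkdir -p pics; ls
python3 - <<'E'
from workcell import ctrl, vision
import cv2,numpy as np,pickle
print(ctrl.get_obs(), ctrl.nose_length)
for n in ("side","top"):
    c=vision.camera(n); pickle.dump(c,open(n+"0.pkl","wb"))
    cv2.imwrite(f"pics/{n}0.png",cv2.resize(c["frame"][:,:,::-1],(800,600),interpolation=cv2.INTER_CUBIC))
    print(n,c["vertical_fov"],c["cx"],c["cy"],c["R"],c["t"],-np.array(c["R"]).T@c["t"])
E
```

```text
pics
{'time_s': 0.0, 'joints': array([ 1.23289423,  0.47777416,  0.02234235,  1.55647436, -0.01152359,
        1.10928592, -0.08311428]), 'qvel': array([-1.46990604e-03,  4.18876393e-04,  7.28951744e-04,  3.52953605e-05,
       -3.03521163e-04, -1.46265269e-04,  2.72312356e-04]), 'joint_efforts': array([ 2.70537821e-04, -5.96452045e+01,  1.60841949e+00, -2.81199610e+01,
        1.25552362e-02,  9.17872967e-03, -1.61556965e-06]), 'eef_pos': array([ 0.15369886, -0.65697486,  0.4037332 ]), 'orientation': array([-1.50764883,  1.56898246,  1.86374014]), 'wrist_force': array([ 0.1770704 , -0.01125528,  0.07898484]), 'ft_torque': array([-0.00973392, -0.0235271 ,  0.00483181]), 'grip_width': 0.08541691807843071} 0.1734
side 51.60249054465403 259.19825795984667 199.068015442705 [[ 0.9823411  -0.18708072 -0.00260127]
 [-0.13294084 -0.68814027 -0.71329496]
 [ 0.1316537   0.70104477 -0.70085914]] [-0.47590685  0.26143452  1.18456824] [ 0.3463054  -0.73956474  1.01545744]
top 45.76988049832784 261.66628894751204 187.46187995057772 [[ 0.02804283 -0.99956447 -0.00919042]
 [-0.99651091 -0.02723177 -0.07889508]
 [ 0.07861045  0.0113708  -0.99684056]] [0.15636298 0.55801208 1.46393741] [0.43659949 0.1548444  1.50477363]
```

View pics/side0.png

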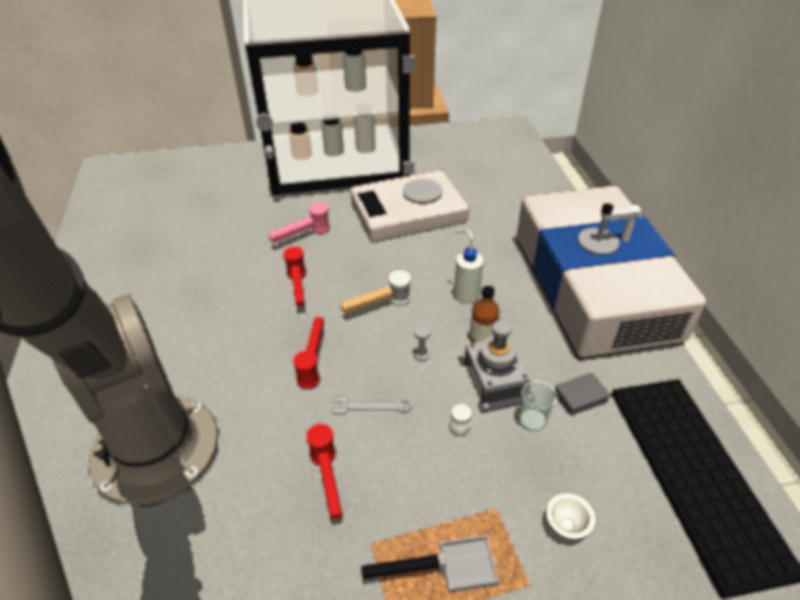

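View pics/top0.png

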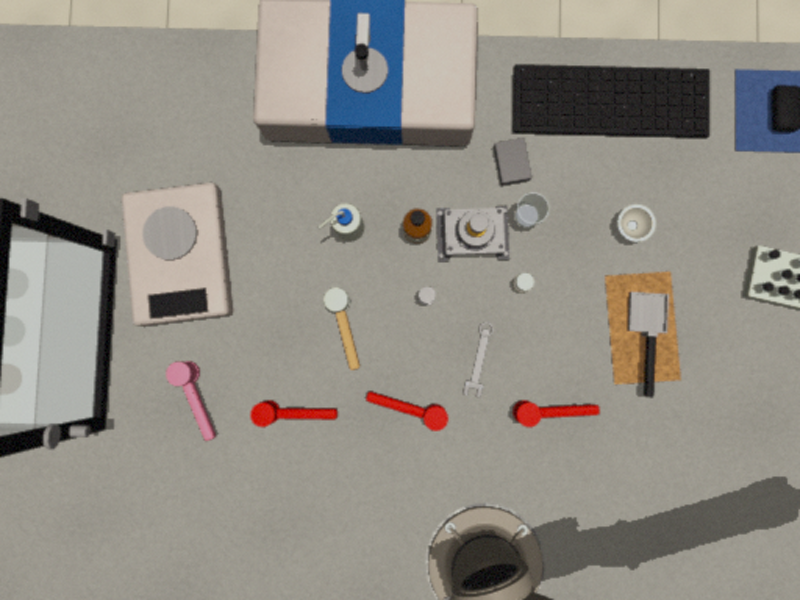

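The top view shows several mallet candidates: pink (180,373), three red ones at (264,413), (435,417) and (527,413), and one at (336,300) with a white face and wooden handle. Only the last fits the description. The scoop is at (648,313), the mat at (643,328) and the stand at (473,232). I'll confirm these in an enlarged crop.

```bash
cat > h.py <<'E'
import numpy as np,cv2,pickle
def ray(c,u,v,z):
    f=c["frame"].shape[0]/2/np.tan(np.radians(c["vertical_fov"])/2)
    R=np.array(c["R"]);t=np.array(c["t"])
    d=R.T@np.array([(u-c["cx"])/f,(v-c["cy"])/f,1]);o=-R.T@t
    return o+d*(z-o[2])/d[2]
def proj(c,X):
    f=c["frame"].shape[0]/2/np.tan(np.radians(c["vertical_fov"])/2)
    p=np.array(c["R"])@np.array(X)+np.array(c["t"]);return p[0]/p[2]*f+c["cx"],p[1]/p[2]*f+c["cy"]
def crop(c,u0,v0,w,h,s):
    return cv2.resize(c["frame"][v0:v0+h,u0:u0+w,::-1],(w*s,h*s),interpolation=cv2.INTER_CUBIC)
E
python3 - <<'E'
from h import *
c=pickle.load(open("top0.pkl","rb"))
a=crop(c,195,175,65,75,4) # mallet
b=crop(c,270,120,80,75,4) # stand
d=crop(c,380,165,65,100,4)
m=np.zeros((600,800,3),np.uint8)
m[0:300,0:260]=a; m[0:300,260:580]=b; m[0:400,580:800]=d[:,:220]
c=pickle.load(open("side0.pkl","rb"))
e=crop(c,210,165,72,45,4); g=crop(c,285,195,75,75,4)
m[310:490,0:288]=e; m[300:600,290:590]=g
cv2.imwrite("pics/m1.png",m)
E
```

```text
(no output)
```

View pics/m1.png

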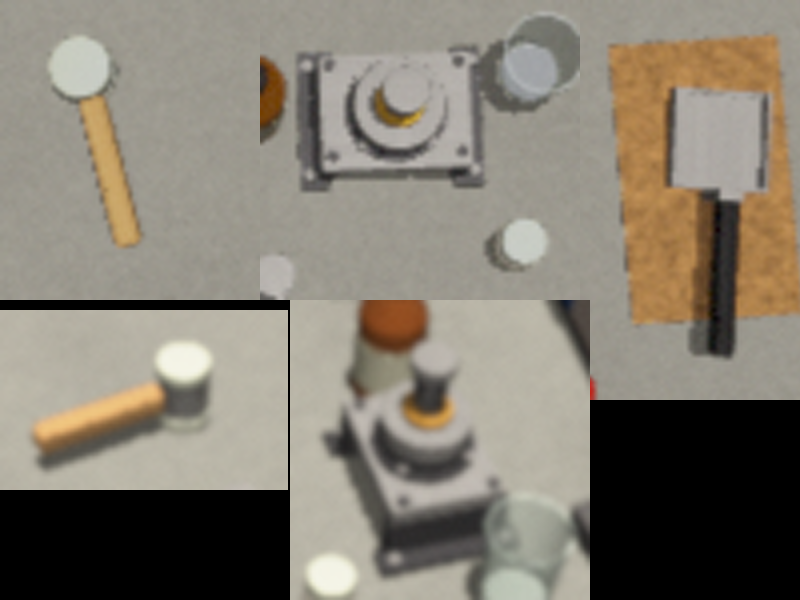

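The crops confirm the wooden-handled mallet with white faces and a steel middle. The stand, plunger head and scoop on its mat are all clear. Next I compute positions.

Run:
```python
from h import *
np.set_printoptions(precision=4,suppress=True)
c=pickle.load(open("top0.pkl","rb"));s=pickle.load(open("side0.pkl","rb"))
def P(n,u,v,z,cc=c): X=ray(cc,u,v,z);print(n,X);return X
a=P("mallet head",215,191.75,.07);b=P("handle end",226.5,235.25,.048)
P("mallet head side",183.5/4+210,(362-310)/4+165,.07,s)
d=(a-b)[:2];print("mallet yaw",np.degrees(np.arctan2(d[1],d[0])),np.hypot(*d)); 
P("plunger",306.75,142.75,.16);P("plunger side",285+(434-290)/4,195+(361-300)/4,.16,s)
q=[P("br",u,v,.06) for u,v in((285,133.75),(323,133),(325,161.5),(285.25,162.5))];print(np.mean(q,0))
e=(q[0]+q[3]-q[1]-q[2]);print("stand yaw",np.degrees(np.arctan2(-e[0],e[1])))
q=[P("pan",u,v,.018) for u,v in((403.75,187),(427,188.75),(426.25,212.5),(402,211))];m=np.mean(q,0);print(m)
e=P("grip end",415.25,253.75,.046);d=(m-e)[:2];print("scoop yaw",np.degrees(np.arctan2(d[1],d[0])),np.hypot(*d))
P("grip start",416.75,215,.046)
for u,v in((387.5,176.25),(429,174.25),(393,245.75),(680/1.5625,380/1.5625)):P("mat",u,v,.002)
P("jar",262-260+0+0,0,0)if 0 else P("jar",270+(525-260)/4,120+241/4,.055)
P("sparepl",270+(278-260)/4-0.5,120+275/4,.078)
P("bottle",417/1.5625,217/1.5625,.15);P("beaker",530/1.5625,213/1.5625,.04)
P("mortar",636/1.5625,223/1.5625,.04);P("wash",345/1.5625,217/1.5625,.15);P("spanner",488/1.5625,325/1.5625,0);P("spanner",474/1.5625,392/1.5625,0)
P("red",435/1.5625,417/1.5625,.07);P("redh",368/1.5625,396/1.5625,.04);P("red2",527/1.5625,413/1.5625,.07);P("red2h",600/1.5625,410/1.5625,.04)
```

```text
mallet head [0.5321 0.3185 0.07  ]
handle end [0.3956 0.2793 0.048 ]
mallet head side [0.5324 0.3144 0.07  ]
mallet yaw 16.028306470436377 0.14199788779984532
plunger [0.6802 0.0394 0.16  ]
plunger side [0.6793 0.0343 0.16  ]
br [0.7257 0.1012 0.06  ]
br [ 0.7314 -0.0207  0.06  ]
br [ 0.6393 -0.0287  0.06  ]
br [0.6327 0.0982 0.06  ]
[0.6823 0.0375 0.06  ]
stand yaw 2.821479394642994
pan [ 0.5681 -0.2926  0.018 ]
pan [ 0.5644 -0.3683  0.018 ]
pan [ 0.4868 -0.3659  0.018 ]
pan [ 0.4895 -0.2872  0.018 ]
[ 0.5272 -0.3285  0.018 ]
grip end [ 0.3542 -0.3213  0.046 ]
scoop yaw -2.396997103989517 0.1731422713240842
grip start [ 0.477  -0.3258  0.046 ]
mat [ 0.6037 -0.2436  0.002 ]
mat [ 0.6141 -0.3806  0.002 ]
mat [ 0.3756 -0.263   0.002 ]
mat [ 0.3878 -0.4006  0.002 ]
jar [ 0.5806 -0.0663  0.055 ]
sparepl [0.5461 0.1322 0.078 ]
bottle [0.6906 0.1587 0.15  ]
beaker [ 0.7259 -0.076   0.04  ]
mortar [ 0.7106 -0.2961  0.04  ]
wash [0.687  0.2976 0.15  ]
spanner [0.4918 0.0028 0.    ]
spanner [0.3504 0.0295 0.    ]
red [0.3027 0.112  0.07  ]
redh [0.3384 0.2491 0.04  ]
red2 [ 0.3159 -0.0712  0.07  ]
red2h [ 0.3237 -0.2242  0.04  ]
```

```bash
cat >> h.py <<'E'
from scipy.spatial.transform import Rotation as Ro
def pose(o): return np.array(o["eef_pos"]),Ro.from_euler("xyz",o["orientation"])
def goal(R0,yaw,tilt=0):
    """tool x down, jaws across heading yaw (deg); nearer of the two half turns"""
    best=None
    for s in (1,-1):
        a=np.radians(yaw);x=np.array([0,0,-1.]);y=s*np.array([-np.sin(a),np.cos(a),0])
        R=Ro.from_matrix(np.c_[x,y,np.cross(x,y)])
        if best is None or (R0.inv()*R).magnitude()<(R0.inv()*best).magnitude(): best=R
    return best
def plan(o,wps,step=.036,turn=.11):
    """wps: (grasp xyz, yaw[, step]); prints calls of 5 rows"""
    p,R=pose(o);rows=[]
    for w in wps:
        G=goal(R,w[1]);P=np.array(w[0])-.155*G.as_matrix()[:,0];st=w[2] if len(w)>2 else step
        n=int(np.ceil(max(np.linalg.norm(P-p)/st,(R.inv()*G).magnitude()/turn,1)))
        for k in range(n,0,-1):
            d=np.round(R.inv().apply(P-p)/k/.5,3);r=np.round((R.inv()*G).as_rotvec()/k/2,3)
            rows.append((d.tolist(),r.tolist()));p=p+R.apply(d*.5);R=R*Ro.from_rotvec(r*2)
    while len(rows)%5: rows.append(([0,0,0],[0,0,0]))
    for i in range(0,len(rows),5):
        print("dp",str([r[0] for r in rows[i:i+5]]).replace(" ",""),"rot",str([r[1] for r in rows[i:i+5]]).replace(" ",""))
def now(o):
    p,R=pose(o);x=R.as_matrix();g=p+.155*x[:,0]
    print("t",round(o["time_s"],2),"grasp",g.round(4),"x",x[:,0].round(3),"y",x[:,1].round(3),"F",np.round(o["wrist_force"],1),"w",round(o["grip_width"],4),"j",np.round(o["joints"],2))
E
python3 - <<'E'
from h import *
from workcell import ctrl
o=ctrl.get_obs();now(o)
plan(o,[((.412,-.3235,.16),-2.4)])
E
```

```text
t 0.1 grasp [ 0.1537 -0.6568  0.2488] x [-0.     0.002 -1.   ] y [ 0.228 -0.974 -0.002] F [-0.1  0.1  0.3] w 0.0854 j [ 1.23  0.48  0.02  1.56 -0.01  1.11 -0.08]
dp [[0.015,-0.044,-0.055],[0.015,-0.046,-0.054],[0.015,-0.047,-0.052],[0.015,-0.048,-0.052],[0.015,-0.049,-0.05]] rot [[0.011,0.0,0.0],[0.011,0.0,0.0],[0.011,0.0,0.0],[0.011,0.0,0.0],[0.011,0.0,0.0]]
dp [[0.015,-0.05,-0.049],[0.015,-0.051,-0.048],[0.015,-0.052,-0.047],[0.015,-0.053,-0.046],[0.014,-0.054,-0.045]] rot [[0.012,0.0,0.0],[0.011,0.0,0.0],[0.012,0.0,0.0],[0.011,0.0,0.0],[0.012,0.0,0.0]]
dp [[0.015,-0.055,-0.043],[0.014,-0.057,-0.042],[0,0,0],[0,0,0],[0,0,0]] rot [[0.011,0.0,0.0],[0.012,0.0,0.001],[0,0,0],[0,0,0],[0,0,0]]
```

>>> {"api": "servo_tool", "payload": {"gripper": [0,0,0,0,0], "delta_pos": [[0.015,-0.044,-0.055],[0.015,-0.046,-0.054],[0.015,-0.047,-0.052],[0.015,-0.048,-0.052],[0.015,-0.049,-0.05]], "rot": [[0.011,0,0],[0.011,0,0],[0.011,0,0],[0.011,0,0],[0.011,0,0]]}}

```text
time_s: 0.52
eef_pos: [0.2621, -0.5163, 0.3665]
orientation: [-1.233, 1.57, 2.027]
wrist_force: [0.7, 0.1, 0.4]
grip_width: 0.0854
```

>>> {"api": "servo_tool", "payload": {"gripper": [0,0,0,0,0], "delta_pos": [[0.015,-0.05,-0.049],[0.015,-0.051,-0.048],[0.015,-0.052,-0.047],[0.015,-0.053,-0.046],[0.014,-0.054,-0.045]], "rot": [[0.012,0,0],[0.011,0,0],[0.012,0,0],[0.011,0,0],[0.012,0,0]]}}

```text
time_s: 0.93
eef_pos: [0.3697, -0.378, 0.3296]
orientation: [-0.639, 1.57, 2.505]
wrist_force: [0.1, -0.6, -0.7]
grip_width: 0.0855
```

>>> {"api": "servo_tool", "payload": {"gripper": [0,0,0,0,0], "delta_pos": [[0.015,-0.055,-0.043],[0.014,-0.057,-0.042],[0,0,0],[0,0,0],[0,0,0]], "rot": [[0.011,0,0],[0.012,0,0],[0,0,0],[0,0,0],[0,0,0]]}}

```text
time_s: 1.35
eef_pos: [0.4118, -0.3241, 0.3155]
orientation: [0.112, 1.57, -3.072]
wrist_force: [0.2, -1.5, 0.1]
grip_width: 0.0854
```

Run:
```python
from h import *
from workcell import ctrl,vision
c=vision.camera("wrist");pickle.dump(c,open("w1.pkl","wb"))
cv2.imwrite("pics/w1.png",c["frame"][:,:,::-1])
o=ctrl.get_obs();now(o)
# projected expectation of grip ends and axis
for x in (-.05,-.115,-.175,0):
    a=np.radians(-2.4);print(x,np.round(proj(c,(.527+x*np.cos(a),-.3285+x*np.sin(a),.046)),1))
print(np.round(proj(c,o["eef_pos"]+np.array([0,0,-.269])),1))
plan(o,[((.412,-.3235,.037),-2.4)])
```

```text
t 1.4 grasp [ 0.4113 -0.3248  0.1607] x [-0.001 -0.    -1.   ] y [-0.043 -0.999  0.   ] F [-0.7  0.3 -0.3] w 0.0854 j [ 0.61  0.34 -0.08  2.    0.04  0.81 -1.1 ]
-0.05 [255.  106.1]
-0.115 [255.  187.8]
-0.175 [255.1 253.2]
0 [254.9  34. ]
[256.4 188.8]
dp [[0.062,-0.001,-0.0],[0.062,-0.001,-0.0],[0.062,-0.0,-0.001],[0.061,-0.001,-0.0],[0,0,0]] rot [[-0.0,0.0,-0.0],[-0.0,0.0,-0.0],[-0.0,0.0,-0.0],[-0.001,0.0,-0.0],[0,0,0]]
```

View pics/w1.png

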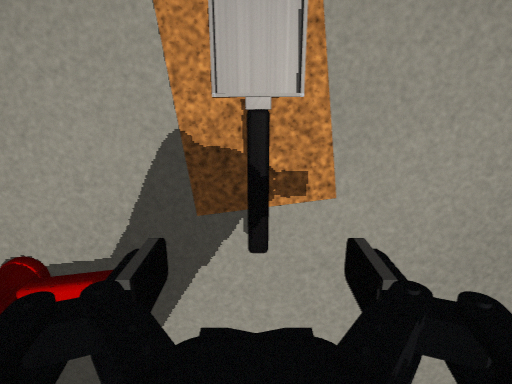

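The wrist view shows the black grip at columns 247–269 (centre 258, rows 109–252), about 2 mm to the right of where I expected it. I descend with that shift and close.

>>> {"api": "servo_tool", "payload": {"gripper": [0,0,0,0,0], "delta_pos": [[0.062,0.001,0],[0.062,0.001,0],[0.062,0.001,0],[0.062,0,0],[0,0,0]], "rot": [[0,0,0],[0,0,0],[0,0,0],[0,0,0],[0,0,0]]}}

```text
time_s: 1.82
eef_pos: [0.409, -0.3255, 0.187]
orientation: [-0.456, 1.562, 2.641]
wrist_force: [-0.4, 0.4, 0.2]
grip_width: 0.0851
```

>>> {"api": "servo_tool", "payload": {"gripper": [1,1,1,1,1], "delta_pos": [[0,0,0],[0,0,0],[0,0,0],[0,0,0],[0,0,0]], "rot": [[0,0,0],[0,0,0],[0,0,0],[0,0,0],[0,0,0]]}}

```text
time_s: 2.23
eef_pos: [0.4124, -0.3258, 0.1932]
orientation: [2.581, 1.568, -0.603]
wrist_force: [-0.1, 0.4, -0.6]
grip_width: 0.0254
```

>>> {"api": "servo_tool", "payload": {"gripper": [1,1,1,1,1], "delta_pos": [[0,0,0],[0,0,0],[0,0,0],[0,0,0],[0,0,0]], "rot": [[0,0,0],[0,0,0],[0,0,0],[0,0,0],[0,0,0]]}}

```text
time_s: 2.65
eef_pos: [0.4123, -0.3257, 0.1926]
orientation: [2.505, 1.569, -0.679]
wrist_force: [-1.6, 0.3, 7.3]
grip_width: 0.0167
```

Run:
```python
from h import *
from workcell import ctrl
o=ctrl.get_obs();now(o)
plan(o,[((.412,-.3255,.135),-2.4,.03),((.435,.0245,.135),2.9),])
```

```text
t 2.65 grasp [ 0.4124 -0.3258  0.0376] x [ 0.001 -0.001 -1.   ] y [-0.042 -0.999  0.001] F [-1.6  0.3  7.3] w 0.0167 j [ 0.6   0.54 -0.07  2.06  0.07  0.54 -1.12]
dp [[-0.049,-0.0,0.0],[-0.049,-0.0,0.0],[-0.048,-0.0,0.0],[-0.049,-0.0,0.0],[-0.0,-0.07,-0.002]] rot [[-0.0,-0.0,-0.0],[-0.0,-0.0,-0.0],[-0.0,-0.0,-0.0],[-0.0,-0.001,-0.0],[-0.005,0.0,-0.0]]
dp [[-0.0,-0.07,-0.002],[-0.0,-0.07,-0.003],[-0.0,-0.07,-0.004],[-0.0,-0.07,-0.004],[-0.0,-0.07,-0.005]] rot [[-0.005,0.0,-0.0],[-0.005,0.0,-0.0],[-0.004,0.0,-0.0],[-0.005,0.0,-0.0],[-0.004,0.0,-0.0]]
dp [[-0.0,-0.07,-0.006],[-0.0,-0.07,-0.006],[-0.0,-0.07,-0.007],[-0.0,-0.07,-0.007],[0,0,0]] rot [[-0.005,0.0,-0.0],[-0.004,0.0,-0.0],[-0.005,0.0,-0.0],[-0.004,0.0,-0.0],[0,0,0]]
```

>>> {"api": "servo_tool", "payload": {"gripper": [1,1,1,1,1], "delta_pos": [[-0.049,0,0],[-0.049,0,0],[-0.048,0,0],[-0.049,0,0],[0,-0.07,-0.002]], "rot": [[0,0,0],[0,0,0],[0,0,0],[0,0,0],[-0.005,0,0]]}}

```text
time_s: 3.07
eef_pos: [0.4148, -0.2967, 0.2939]
orientation: [2.344, 1.56, -0.838]
wrist_force: [1.4, -0.5, -2.2]
grip_width: 0.0169
```

>>> {"api": "servo_tool", "payload": {"gripper": [1,1,1,1,1], "delta_pos": [[0,-0.07,-0.002],[0,-0.07,-0.003],[0,-0.07,-0.004],[0,-0.07,-0.004],[0,-0.07,-0.005]], "rot": [[-0.005,0,0],[-0.005,0,0],[-0.004,0,0],[-0.005,0,0],[-0.004,0,0]]}}

```text
time_s: 3.48
eef_pos: [0.4251, -0.1139, 0.2891]
orientation: [0.039, 1.57, -3.089]
wrist_force: [0.2, 0.0, -2.6]
grip_width: 0.0167
```

>>> {"api": "servo_tool", "payload": {"gripper": [1,1,1,1,1], "delta_pos": [[0,-0.07,-0.006],[0,-0.07,-0.006],[0,-0.07,-0.007],[0,-0.07,-0.007],[0,0,0]], "rot": [[-0.005,0,0],[-0.004,0,0],[-0.005,0,0],[-0.004,0,0],[0,0,0]]}}

```text
time_s: 3.9
eef_pos: [0.4349, 0.0315, 0.2896]
orientation: [-2.019, 1.567, 1.182]
wrist_force: [-0.8, -0.3, -2.0]
grip_width: 0.0171
```

Run:
```python
from h import *
from workcell import ctrl,vision
c=vision.camera("wrist");pickle.dump(c,open("w2.pkl","wb"))
t=vision.camera("top");pickle.dump(t,open("t2.pkl","wb"))
o=ctrl.get_obs();now(o)
m=np.zeros((600,800,3),np.uint8);m[:384,:512]=c["frame"][:,:,::-1]
m[384:584,:]=crop(t,215,130,200,50,4);cv2.imwrite("pics/w2.png",m)
cs=.9987;sn=.0506;P=lambda x,y,z:np.round(proj(c,(.681+x*cs-y*sn,.0375+x*sn+y*cs,z)),1)
print("plunger",P(0,0,.16),"bridge front",P(-.046,.06,.06),P(-.046,-.06,.06),"cheek",P(-.047,.048,0.008),P(-.047,-.048,0.008))
plan(o,[((.435,.0245,.039),2.9,.03)])
```

```text
t 4.0 grasp [0.4344 0.0262 0.1341] x [-0.001  0.    -1.   ] y [ 0.054 -0.999 -0.   ] F [-0.5 -0.2 -2.7] w 0.0167 j [ 0.02  0.27 -0.26  2.2   0.11  0.69 -1.82]
plunger [  315.1 -1106.7] bridge front [ 156.6 -164.2] [ 390.1 -162.2] cheek [198.8 -97.3] [339.8 -96.1]
dp [[0.048,0.001,-0.0],[0.047,0.001,-0.0],[0.048,0.001,-0.0],[0.047,0.0,-0.001],[0,0,0]] rot [[0.0,0.0,0.0],[0.001,0.0,0.0],[0.0,0.0,0.0],[0.001,0.0,0.0],[0,0,0]]
```

View pics/w2.png

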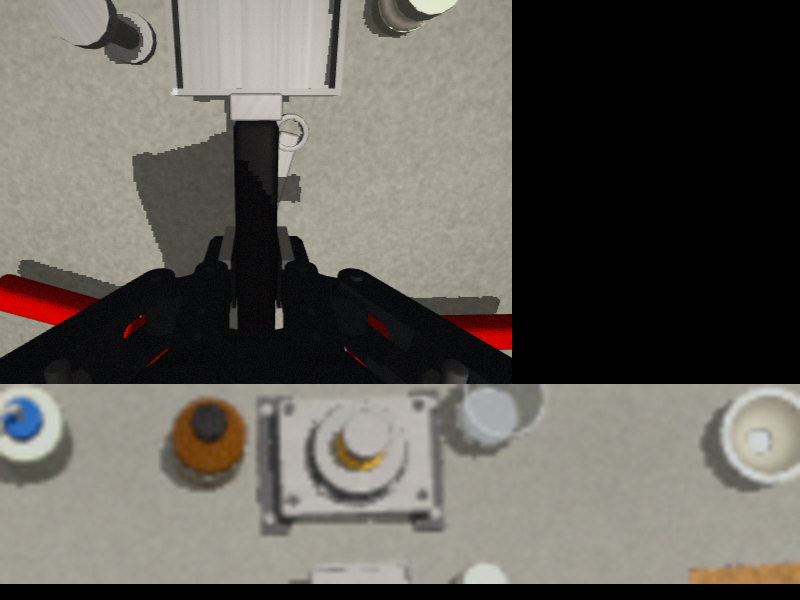

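The scoop is held straight (pan columns 173–341, grip centre 256). The sample jar and spare plunger are clear on both sides. Next I lower it and slide in.

>>> {"api": "servo_tool", "payload": {"gripper": [1,1,1,1,1], "delta_pos": [[0.048,0.001,0],[0.047,0.001,0],[0.048,0.001,0],[0.047,0,0],[0,0,0]], "rot": [[0,0,0],[0,0,0],[0,0,0],[0,0,0],[0,0,0]]}}

```text
time_s: 4.42
eef_pos: [0.4339, 0.0217, 0.1914]
orientation: [0.195, 1.566, -2.899]
wrist_force: [0.4, 0.1, -1.5]
grip_width: 0.017
```

>>> {"api": "servo_tool", "payload": {"gripper": [1,1,1,1,1], "delta_pos": [[0,0,-0.04],[0,0,-0.04],[0,0,-0.04],[0,0,-0.04],[0,0,0]], "rot": [[0,0,0],[0,0,0],[0,0,0],[0,0,0],[0,0,0]]}}

```text
time_s: 4.83
eef_pos: [0.5188, 0.0263, 0.196]
orientation: [-3.077, 1.565, 0.112]
wrist_force: [1.6, 0.0, -1.7]
grip_width: 0.0172
```

Run:
```python
from h import *
from workcell import ctrl
o=ctrl.get_obs();now(o)
plan(o,[((.5562,.0312,.038),2.9,.02)])
```

```text
t 4.83 grasp [0.5197 0.0264 0.041 ] x [ 0.006  0.001 -1.   ] y [ 0.048 -0.999 -0.   ] F [ 1.6  0.  -1.7] w 0.0172 j [-0.01  0.53 -0.2   2.06  0.2   0.55 -1.87]
dp [[0.003,-0.003,-0.038],[0.003,-0.003,-0.037],[0,0,0],[0,0,0],[0,0,0]] rot [[-0.001,-0.001,0.0],[-0.001,-0.002,0.0],[0,0,0],[0,0,0],[0,0,0]]
```

>>> {"api": "servo_tool", "payload": {"gripper": [1,1,1,1,1], "delta_pos": [[0.002,-0.003,-0.025],[0.002,-0.003,-0.025],[0.001,-0.001,-0.025],[0,0,0],[0,0,0]], "rot": [[0,0,0],[0,0,0],[0,0,0],[0,0,0],[0,0,0]]}}

```text
time_s: 5.25
eef_pos: [0.5519, 0.0317, 0.1923]
orientation: [0.969, 1.57, -2.124]
wrist_force: [-0.8, -0.8, -2.6]
grip_width: 0.017
```

>>> {"api": "servo_tool", "payload": {"gripper": [1,1,1,1,1], "delta_pos": [[0,0,-0.004],[0,0,-0.004],[0,0,-0.004],[0,0,0],[0,0,0]], "rot": [[0,0,0],[0,0,0],[0,0,0],[0,0,0],[0,0,0]]}}

```text
time_s: 5.67
eef_pos: [0.558, 0.0328, 0.1918]
orientation: [0.315, 1.571, -2.777]
wrist_force: [-0.5, 0.5, -2.0]
grip_width: 0.0166
```

Run:
```python
from h import *
from workcell import ctrl
o=ctrl.get_obs();now(o)
```

```text
t 5.67 grasp [0.558  0.0328 0.0368] x [-0. -0. -1.] y [ 0.05  -0.999  0.   ] F [-0.5  0.5 -2. ] w 0.0166 j [-0.02  0.59 -0.2   1.97  0.19  0.6  -1.86]
```

>>> {"api": "servo_tool", "payload": {"gripper": [1,1,1,1,1], "delta_pos": [[0,0,-0.004],[0,0,-0.004],[0,0,-0.004],[0,0,-0.002],[0,0,0]], "rot": [[0,0,0],[0,0,0],[0,0,0],[0,0,0],[0,0,0]]}}

```text
time_s: 6.08
eef_pos: [0.5654, 0.0333, 0.1917]
orientation: [-2.968, 1.57, 0.224]
wrist_force: [0.3, 0.3, -2.4]
grip_width: 0.0169
```

>>> {"api": "servo_tool", "payload": {"gripper": [1,1,1,1,1], "delta_pos": [[0,0,-0.002],[0,0,-0.002],[0,0,-0.002],[0,0,0],[0,0,0]], "rot": [[0,0,0],[0,0,0],[0,0,0],[0,0,0],[0,0,0]]}}

```text
time_s: 6.5
eef_pos: [0.5677, 0.0332, 0.1915]
orientation: [0.222, 1.57, -2.87]
wrist_force: [-1.8, -0.8, -1.8]
grip_width: 0.0169
```

>>> {"api": "servo_tool", "payload": {"gripper": [1,1,1,1,1], "delta_pos": [[0,0,-0.002],[0,0,-0.002],[0,0,-0.002],[0,0,0],[0,0,0]], "rot": [[0,0,0],[0,0,0],[0,0,0],[0,0,0],[0,0,0]]}}

```text
time_s: 6.92
eef_pos: [0.5687, 0.033, 0.1908]
orientation: [0.196, 1.564, -2.896]
wrist_force: [-10.0, -1.5, 2.7]
grip_width: 0.0166
```

>>> {"api": "servo_tool", "payload": {"gripper": [1,1,0,0,0], "delta_pos": [[0.001,0,0],[0,0,0],[0,0,0],[0,0,0],[0,0,0]], "rot": [[0,0,0],[0,0,0],[0,0,0],[0,0,0],[0,0,0]]}}

```text
time_s: 7.33
eef_pos: [0.5721, 0.0337, 0.1918]
orientation: [-2.986, 1.568, 0.205]
wrist_force: [0.4, 0.1, -0.5]
grip_width: 0.0528
```

>>> {"api": "servo_tool", "payload": {"gripper": [0,0,0,0,0], "delta_pos": [[0,0,0],[0,0,0],[0,0,0],[0,0,0],[0,0,0]], "rot": [[0,0,0],[0,0,0],[0,0,0],[0,0,0],[0,0,0]]}}

```text
time_s: 7.75
eef_pos: [0.5712, 0.0335, 0.1912]
orientation: [-3.023, 1.571, 0.168]
wrist_force: [-0.2, 0.1, -0.4]
grip_width: 0.0855
```

Run:
```python
from h import *
from workcell import ctrl
o=ctrl.get_obs();now(o)
a=np.radians(16);h=np.array([.532,.3165])-.053*np.array([np.cos(a),np.sin(a)]);print(h)
plan(o,[((.566,.033,.14),3),((.50,.12,.17),8),((*h,.16),16)])
```

```text
t 7.75 grasp [0.5712 0.0335 0.0362] x [ 0.  0. -1.] y [ 0.05  -0.999 -0.   ] F [-0.2  0.1 -0.4] w 0.0855 j [-0.02  0.6  -0.2   1.94  0.19  0.62 -1.86]
[0.48105313 0.30189122]
dp [[-0.069,0.0,0.003],[-0.069,0.0,0.004],[-0.07,0.0,0.003],[-0.015,-0.045,0.031],[-0.015,-0.046,0.03]] rot [[-0.0,-0.0,0.0],[-0.001,-0.0,0.0],[-0.0,-0.0,0.0],[-0.011,-0.0,0.0],[-0.011,-0.0,0.0]]
dp [[-0.015,-0.046,0.029],[-0.015,-0.047,0.027],[0.003,-0.061,-0.002],[0.003,-0.061,-0.004],[0.004,-0.061,-0.005]] rot [[-0.011,-0.0,0.0],[-0.011,-0.0,0.0],[-0.012,-0.0,-0.0],[-0.012,-0.0,-0.0],[-0.011,-0.0,-0.0]]
dp [[0.003,-0.06,-0.006],[0.004,-0.061,-0.008],[0.003,-0.06,-0.009],[0,0,0],[0,0,0]] rot [[-0.012,-0.0,-0.0],[-0.011,-0.0,-0.0],[-0.012,-0.0,-0.0],[0,0,0],[0,0,0]]
```

>>> {"api": "servo_tool", "payload": {"gripper": [0,0,0,0,0], "delta_pos": [[-0.069,0,0],[-0.069,0,0.004],[-0.07,0,0.006],[-0.015,-0.045,0.031],[-0.015,-0.046,0.03]], "rot": [[0,0,0],[-0.001,0,0],[0,0,0],[-0.011,0,0],[-0.011,0,0]]}}

```text
time_s: 8.17
eef_pos: [0.5336, 0.076, 0.3125]
orientation: [3.09, 1.566, 0.041]
wrist_force: [-0.2, 1.0, -0.1]
grip_width: 0.0856
```

>>> {"api": "servo_tool", "payload": {"gripper": [0,0,0,0,0], "delta_pos": [[-0.015,-0.046,0.029],[-0.015,-0.047,0.027],[0.003,-0.061,-0.002],[0.003,-0.061,-0.004],[0.004,-0.061,-0.005]], "rot": [[-0.011,0,0],[-0.011,0,0],[-0.012,0,0],[-0.012,0,0],[-0.011,0,0]]}}

```text
time_s: 8.58
eef_pos: [0.4901, 0.2123, 0.3207]
orientation: [3.086, 1.57, 0.155]
wrist_force: [0.4, 0.2, -0.7]
grip_width: 0.0855
```

>>> {"api": "servo_tool", "payload": {"gripper": [0,0,0,0,0], "delta_pos": [[0.003,-0.06,-0.006],[0.004,-0.061,-0.008],[0.003,-0.06,-0.009],[0,0,0],[0,0,0]], "rot": [[-0.012,0,0],[-0.011,0,0],[-0.012,0,0],[0,0,0],[0,0,0]]}}

```text
time_s: 9.0
eef_pos: [0.4799, 0.304, 0.3151]
orientation: [-1.354, 1.57, 2.071]
wrist_force: [-0.2, -0.6, -1.2]
grip_width: 0.0856
```

Run:
```python
from h import *
from workcell import ctrl,vision
c=vision.camera("wrist");pickle.dump(c,open("w3.pkl","wb"))
t=vision.camera("top");s=vision.camera("side")
o=ctrl.get_obs();now(o)
m=np.zeros((600,800,3),np.uint8);m[:384,:512]=c["frame"][:,:,::-1]
m[384:600,0:400]=crop(t,260,125,100,54,4);m[300:600,512:800]=crop(s,280,200,72,75,4);cv2.imwrite("pics/w3.png",m)
a=np.radians(16);u=np.array([np.cos(a),np.sin(a)])
for d,z in((0,.07),(-.03,.048),(-.053,.048),(-.148,.048)): print(d,np.round(proj(c,(*(np.array([.532,.3165])+d*u),z)),1))
plan(o,[((.481,.3019,.036),16,.035)])
```

```text
t 9.15 grasp [0.4812 0.3004 0.16  ] x [-0.    -0.001 -1.   ] y [ 0.274 -0.962  0.001] F [ 0.3 -0.2 -0.7] w 0.0855 j [-0.38  0.43 -0.37  1.88  0.2   0.87 -2.14]
0 [260.2 124.4]
-0.03 [259.6 160.8]
-0.053 [259.4 188.5]
-0.148 [258.6 289.2]
dp [[0.062,-0.001,-0.0],[0.062,-0.001,-0.0],[0.062,-0.0,-0.0],[0.062,-0.001,-0.001],[0,0,0]] rot [[-0.0,0.0,-0.0],[-0.0,0.0,-0.0],[-0.0,0.0,-0.0],[-0.001,0.0,-0.001],[0,0,0]]
```

View pics/w3.png

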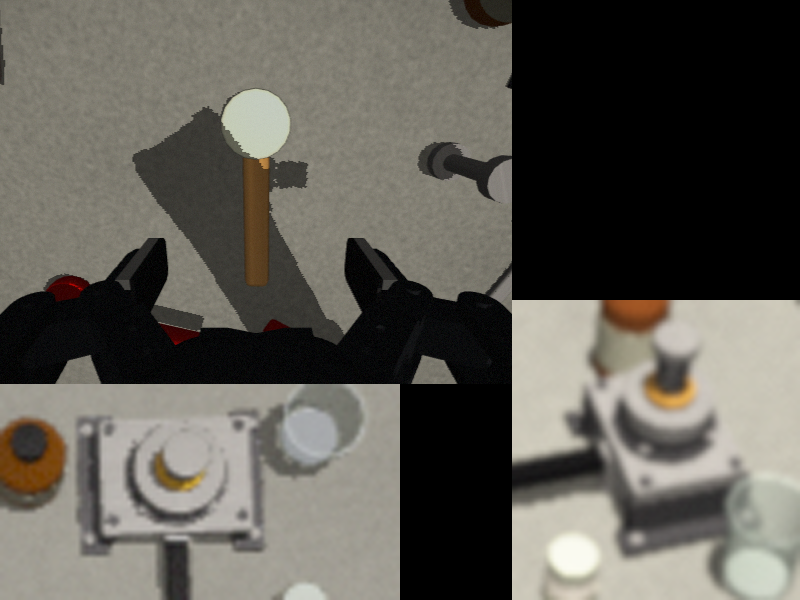

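Scoop seated in the stand: its grip shows centred in the stand's front at crop (177,580). The mallet head is at (256,124) and the handle is centred at column 256, right between the jaws. I descend and grip.

>>> {"api": "servo_tool", "payload": {"gripper": [0,0,0,0,0], "delta_pos": [[0.062,0,0],[0.062,0,0],[0.062,0,0],[0.063,0,0],[0,0,0]], "rot": [[0,0,0],[0,0,0],[0,0,0],[0,0,0],[0,0,0]]}}

```text
time_s: 9.57
eef_pos: [0.4793, 0.2987, 0.1856]
orientation: [0.428, 1.561, -2.436]
wrist_force: [-0.7, -0.9, 0.2]
grip_width: 0.0854
```

>>> {"api": "servo_tool", "payload": {"gripper": [0,1,1,1,1], "delta_pos": [[0,0,0],[0,0,0],[0,0,0],[0,0,0],[0,0,0]], "rot": [[0,0,0],[0,0,0],[0,0,0],[0,0,0],[0,0,0]]}}

```text
time_s: 9.98
eef_pos: [0.4813, 0.3022, 0.1923]
orientation: [-2.884, 1.568, 0.537]
wrist_force: [-0.5, -0.1, -0.3]
grip_width: 0.0387
```

>>> {"api": "servo_tool", "payload": {"gripper": [1,1,1,1,1], "delta_pos": [[0,0,0],[0,0,0],[0,0,0],[0,0,0],[0,0,0]], "rot": [[0,0,0],[0,0,0],[0,0,0],[0,0,0],[0,0,0]]}}

```text
time_s: 10.4
eef_pos: [0.4809, 0.3025, 0.1917]
orientation: [-2.681, 1.569, 0.741]
wrist_force: [-1.7, -0.3, 6.8]
grip_width: 0.0212
```

Run:
```python
from h import *
from workcell import ctrl
o=ctrl.get_obs();now(o)
```

```text
t 10.4 grasp [0.481  0.3027 0.0367] x [ 0.001  0.001 -1.   ] y [ 0.276 -0.961 -0.001] F [-1.7 -0.3  6.8] w 0.0212 j [-0.43  0.61 -0.31  1.94  0.3   0.63 -2.22]
```

Run:
```python
from h import *
from workcell import ctrl
o=ctrl.get_obs()
plan(o,[((.481,.3027,.20),16,.035),((.52,.20,.24),10),((.6286,.0353,.235),3)])
```

```text
dp [[-0.065,-0.0,-0.0],[-0.065,-0.0,-0.0],[-0.066,-0.0,-0.0],[-0.065,-0.0,-0.0],[-0.066,-0.0,-0.001]] rot [[0.0,-0.0,0.0],[0.0,-0.0,0.0],[0.0,-0.0,0.0],[0.0,-0.0,0.0],[0.0,-0.001,0.0]]
dp [[-0.02,0.055,-0.004],[-0.02,0.054,-0.006],[-0.02,0.054,-0.007],[-0.02,0.054,-0.009],[0.002,0.06,-0.026]] rot [[0.013,0.0,0.0],[0.013,0.0,0.0],[0.013,0.0,0.0],[0.014,0.0,0.0],[0.01,0.0,0.0]]
dp [[0.002,0.06,-0.027],[0.001,0.059,-0.029],[0.002,0.059,-0.03],[0.001,0.058,-0.031],[0.002,0.058,-0.032]] rot [[0.01,0.0,0.0],[0.01,0.0,0.0],[0.01,0.0,0.0],[0.01,0.0,0.0],[0.011,0.0,0.0]]
```

>>> {"api": "servo_tool", "payload": {"gripper": [1,1,1,1,1], "delta_pos": [[-0.03,0,0],[-0.065,0,0],[-0.066,0,0],[-0.065,0,0],[-0.066,0,0]], "rot": [[0,0,0],[0,0,0],[0,0,0],[0,0,0],[0,0,0]]}}

```text
time_s: 10.82
eef_pos: [0.48, 0.3012, 0.337]
orientation: [0.34, 1.567, -2.521]
wrist_force: [1.2, 0.2, -5.5]
grip_width: 0.0208
```

>>> {"api": "servo_tool", "payload": {"gripper": [1,1,1,1,1], "delta_pos": [[-0.03,0.055,-0.004],[-0.03,0.054,-0.006],[-0.03,0.054,-0.007],[-0.02,0.054,-0.009],[0,0.06,-0.026]], "rot": [[0.013,0,0],[0.013,0,0],[0.013,0,0],[0.014,0,0],[0.01,0,0]]}}

```text
time_s: 11.23
eef_pos: [0.5364, 0.1717, 0.3933]
orientation: [-2.484, 1.57, 0.812]
wrist_force: [0.5, 0.4, -6.0]
grip_width: 0.0213
```

>>> {"api": "servo_tool", "payload": {"gripper": [1,1,1,1,1], "delta_pos": [[0.002,0.06,-0.027],[0.001,0.059,-0.029],[0.002,0.059,-0.03],[0.001,0.058,-0.031],[0.002,0.058,-0.032]], "rot": [[0.01,0,0],[0.01,0,0],[0.01,0,0],[0.01,0,0],[0.011,0,0]]}}

```text
time_s: 11.65
eef_pos: [0.6279, 0.033, 0.3864]
orientation: [0.131, 1.568, -2.96]
wrist_force: [1.2, 1.2, -5.2]
grip_width: 0.0207
```

>>> {"api": "servo_tool", "payload": {"gripper": [1,1,1,1,1], "delta_pos": [[0,0,0],[0,0,0],[0,0,0],[0,0,0],[0,0,0]], "rot": [[0,0,0],[0,0,0],[0,0,0],[0,0,0],[0,0,0]]}}

```text
time_s: 12.07
eef_pos: [0.6274, 0.0361, 0.3874]
orientation: [-0.385, 1.57, 2.81]
wrist_force: [-0.2, -0.3, -4.4]
grip_width: 0.021
```

Run:
```python
from h import *
from workcell import ctrl,vision
c=vision.camera("wrist");pickle.dump(c,open("w4.pkl","wb"))
s=vision.camera("side");pickle.dump(s,open("s4.pkl","wb"))
o=ctrl.get_obs();now(o)
m=np.zeros((600,800,3),np.uint8);m[:384,:512]=c["frame"][:,:,::-1]
m[:500,512:800]=crop(s,270,150,72,125,4);cv2.imwrite("pics/w4.png",m)
plan(o,[((.6286,.0353,.225),3)])
print(proj(s,(.681,.038,.16)))
```

```text
t 12.17 grasp [0.6276 0.0358 0.2327] x [-0.  0. -1.] y [ 0.054 -0.999 -0.   ] F [-0.  -0.2 -5.1] w 0.021 j [ 0.02  0.43 -0.23  1.68  0.11  1.05 -1.77]
dp [[0.015,0.001,-0.002],[0,0,0],[0,0,0],[0,0,0],[0,0,0]] rot [[0.001,0.0,0.0],[0,0,0],[0,0,0],[0,0,0],[0,0,0]]
(np.float64(321.18719081596123), np.float64(209.2998062913211))
```

View pics/w4.png

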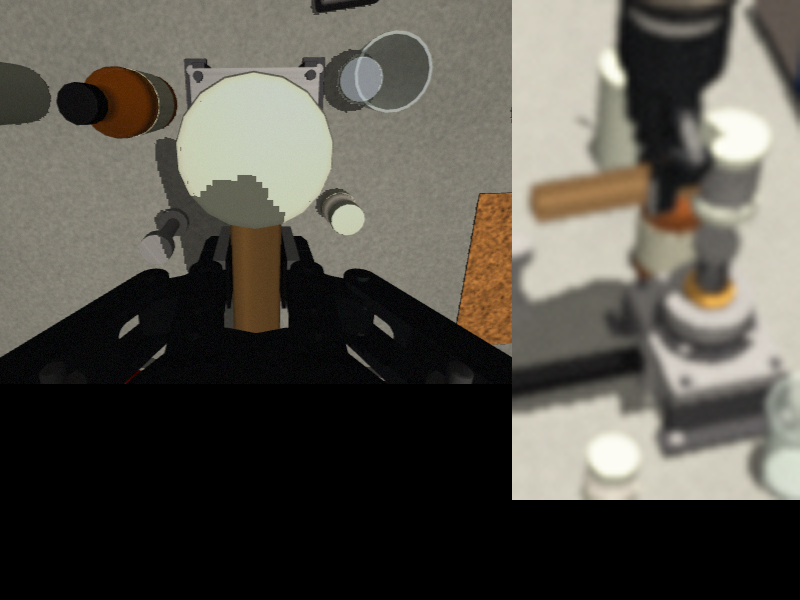

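The mallet is level, with its head over the plunger: head centre (254,150) in the wrist view, lower face at (727,205) in the side crop, just above the plunger head (716,240). Now the blow.

>>> {"api": "servo_tool", "payload": {"gripper": [1,1,1,1,1], "delta_pos": [[0.016,0,-0.002],[0.034,0,0],[0.034,0,0],[0.034,0,0],[0,0,0]], "rot": [[0,0,0],[0,0,0],[0,0,0],[0,0,0],[0,0,0]]}}

```text
time_s: 12.58
eef_pos: [0.629, 0.0351, 0.3268]
orientation: [-0.37, 1.57, 2.824]
wrist_force: [-2.2, -0.4, 1.3]
grip_width: 0.0212
```

Run:
```python
from h import *
from workcell import ctrl
o=ctrl.get_obs();now(o)
```

```text
t 12.58 grasp [0.6289 0.0351 0.1718] x [-0.  0. -1.] y [ 0.052 -0.999 -0.   ] F [-2.2 -0.4  1.3] w 0.0212 j [ 0.01  0.49 -0.22  1.73  0.13  0.94 -1.78]
```

Run:
```python
from workcell import vision
import pickle
pickle.dump((vision.camera("side"),vision.camera("wrist")),open("s5.pkl","wb"))
```

>>> {"api": "servo_tool", "payload": {"gripper": [1,1,1,1,1], "delta_pos": [[-0.03,0,0],[-0.05,0,0],[-0.05,0,0],[0,0,0],[0,0,0]], "rot": [[0,0,0],[0,0,0],[0,0,0],[0,0,0],[0,0,0]]}}

```text
time_s: 13.1
eef_pos: [0.6293, 0.0348, 0.3953]
orientation: [-3.124, 1.567, 0.069]
wrist_force: [-0.2, 0.5, -5.5]
grip_width: 0.0212
```

Run:
```python
from h import *
from workcell import ctrl,vision
s5,w5=pickle.load(open("s5.pkl","rb"))
s=vision.camera("side");w=vision.camera("wrist");pickle.dump((s,w),open("s6.pkl","wb"))
o=ctrl.get_obs();now(o)
m=np.zeros((600,800,3),np.uint8)
m[:500,:300]=crop(s5,270,150,75,125,4);m[:500,300:600]=crop(s,270,150,75,125,4)
m[:150,600:800]=cv2.resize(w["frame"][:,:,::-1],(200,150));m[500:600,600:]=0
cv2.imwrite("pics/s6.png",m)
```

```text
t 13.2 grasp [0.628  0.0345 0.2374] x [-0.002 -0.    -1.   ] y [ 0.052 -0.999  0.   ] F [-0.9 -1.5 -4.8] w 0.021 j [ 0.02  0.43 -0.23  1.67  0.11  1.06 -1.76]
```

View pics/s6.png

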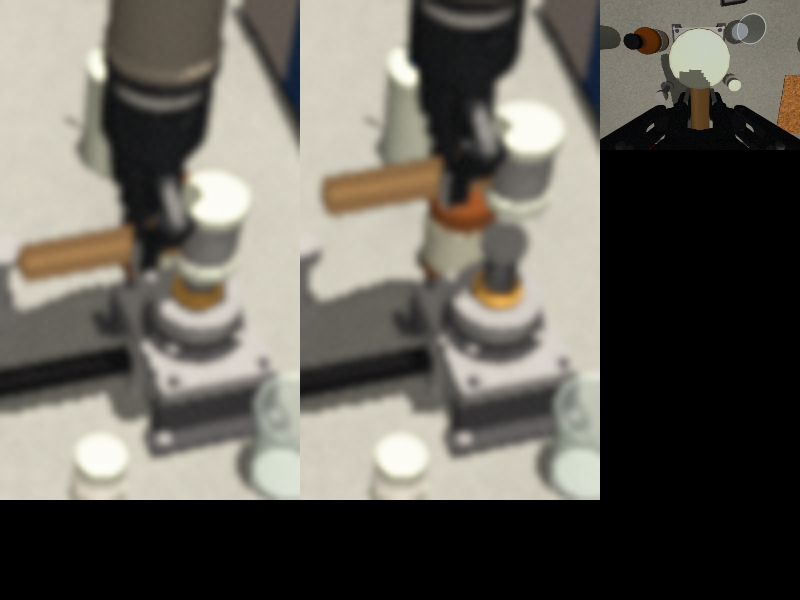

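The left crop shows the plunger driven almost fully down. The right crop shows it sprung back up with the mallet still level. Now I return the mallet to its original place.

Run:
```python
from h import *
from workcell import ctrl
o=ctrl.get_obs()
plan(o,[((.52,.20,.24),10),((.481,.3027,.15),16),((.481,.3027,.06),16,.03)])
```

```text
dp [[-0.001,-0.057,0.033],[-0.001,-0.058,0.032],[-0.001,-0.058,0.031],[-0.001,-0.059,0.03],[-0.0,-0.059,0.029]] rot [[-0.01,0.0,-0.0],[-0.01,0.0,-0.0],[-0.01,0.0,-0.0],[-0.01,0.0,-0.0],[-0.011,0.001,-0.0]]
dp [[-0.001,-0.06,0.027],[0.045,-0.054,0.01],[0.045,-0.054,0.009],[0.045,-0.054,0.007],[0.045,-0.055,0.006]] rot [[-0.01,0.0,-0.0],[-0.013,0.0,-0.0],[-0.013,0.0,-0.0],[-0.013,0.0,-0.0],[-0.014,0.0,-0.0]]
dp [[0.045,-0.0,0.0],[0.045,-0.0,0.0],[0.045,-0.0,0.0],[0.045,-0.0,0.0],[0,0,0]] rot [[0.0,0.0,-0.0],[0.0,0.0,-0.0],[0.0,0.0,-0.0],[0.0,0.0,-0.0],[0,0,0]]
```

>>> {"api": "servo_tool", "payload": {"gripper": [1,1,1,1,1], "delta_pos": [[-0.001,-0.057,0.033],[-0.001,-0.058,0.032],[-0.001,-0.058,0.031],[-0.001,-0.059,0.03],[0,-0.059,0.029]], "rot": [[-0.01,0,0],[-0.01,0,0],[-0.01,0,0],[-0.01,0,0],[-0.011,0,0]]}}

```text
time_s: 13.62
eef_pos: [0.5369, 0.1734, 0.3938]
orientation: [0.189, 1.567, -2.798]
wrist_force: [0.4, 1.6, -5.1]
grip_width: 0.0212
```

>>> {"api": "servo_tool", "payload": {"gripper": [1,1,1,1,1], "delta_pos": [[-0.001,-0.06,0.027],[0.045,-0.054,0.01],[0.045,-0.054,0.009],[0.045,-0.054,0.007],[0.045,-0.055,0.006]], "rot": [[-0.01,0,0],[-0.013,0,0],[-0.013,0,0],[-0.013,0,0],[-0.014,0,0]]}}

```text
time_s: 14.03
eef_pos: [0.4807, 0.3032, 0.3037]
orientation: [0.328, 1.568, -2.533]
wrist_force: [0.7, 0.0, -5.4]
grip_width: 0.0214
```

>>> {"api": "servo_tool", "payload": {"gripper": [1,1,1,1,1], "delta_pos": [[0.045,0,0],[0.045,0,0],[0.045,0,0],[0.03,0,0],[0,0,0]], "rot": [[0,0,0],[0,0,0],[0,0,0],[0,0,0],[0,0,0]]}}

```text
time_s: 14.45
eef_pos: [0.4799, 0.3013, 0.2188]
orientation: [0.317, 1.561, -2.544]
wrist_force: [-0.1, -0.5, -5.2]
grip_width: 0.0214
```

Run:
```python
from h import *
from workcell import ctrl
o=ctrl.get_obs();now(o)
plan(o,[((.481,.3027,.038),16,.006)])
```

```text
t 14.45 grasp [0.4787 0.3004 0.0638] x [-0.008 -0.005 -1.   ] y [ 0.277 -0.961  0.003] F [-0.1 -0.5 -5.2] w 0.0214 j [-0.41  0.57 -0.33  1.93  0.28  0.69 -2.2 ]
dp [[0.01,-0.0,-0.001],[0.01,-0.001,-0.001],[0.011,-0.0,-0.0],[0.01,-0.001,-0.001],[0.011,-0.0,-0.0]] rot [[0.0,0.001,-0.0],[0.0,0.001,-0.0],[0.0,0.001,-0.0],[0.0,0.001,-0.001],[0.0,0.0,-0.0]]
```

>>> {"api": "servo_tool", "payload": {"gripper": [1,1,1,1,1], "delta_pos": [[0.01,0,0],[0.01,0,0],[0.01,0,0],[0.01,0,0],[0,0,0]], "rot": [[0,0,0],[0,0,0],[0,0,0],[0,0,0],[0,0,0]]}}

```text
time_s: 14.87
eef_pos: [0.4818, 0.3026, 0.2032]
orientation: [0.456, 1.57, -2.406]
wrist_force: [0.6, 0.4, -5.2]
grip_width: 0.021
```

>>> {"api": "servo_tool", "payload": {"gripper": [1,1,1,1,1], "delta_pos": [[0,0,0],[0,0,0],[0,0,0],[0,0,0],[0,0,0]], "rot": [[0,0,0],[0,0,0],[0,0,0],[0,0,0],[0,0,0]]}}

```text
time_s: 15.28
eef_pos: [0.4821, 0.3029, 0.204]
orientation: [-2.878, 1.57, 0.543]
wrist_force: [-1.3, 0.4, -5.6]
grip_width: 0.0212
```

Run:
```python
from h import *
from workcell import ctrl
o=ctrl.get_obs();now(o)
```

```text
t 15.28 grasp [0.4821 0.3029 0.049 ] x [ 0.  0. -1.] y [ 0.276 -0.961 -0.   ] F [-1.3  0.4 -5.6] w 0.0212 j [-0.42  0.59 -0.32  1.94  0.29  0.66 -2.22]
```

>>> {"api": "servo_tool", "payload": {"gripper": [1,1,1,1,1], "delta_pos": [[0.006,0,0],[0.006,0,0],[0.006,0,0],[0.004,0,0],[0.002,0,0]], "rot": [[0,0,0],[0,0,0],[0,0,0],[0,0,0],[0,0,0]]}}

```text
time_s: 15.7
eef_pos: [0.4817, 0.3028, 0.1919]
orientation: [0.676, 1.57, -2.185]
wrist_force: [-5.3, -4.4, 11.5]
grip_width: 0.0211
```

>>> {"api": "servo_tool", "payload": {"gripper": [1,1,1,1,1], "delta_pos": [[0.001,0,0],[0,0,0],[0,0,0],[0,0,0],[0,0,0]], "rot": [[0,0,0],[0,0,0],[0,0,0],[0,0,0],[0,0,0]]}}

```text
time_s: 16.12
eef_pos: [0.4817, 0.3027, 0.1919]
orientation: [1.059, 1.57, -1.803]
wrist_force: [-4.7, -3.6, 6.5]
grip_width: 0.0213
```

>>> {"api": "servo_tool", "payload": {"gripper": [0.5,0.5,0,0,0], "delta_pos": [[0,0,0],[0,0,0],[0,0,0],[0,0,0],[0,0,0]], "rot": [[0,0,0],[0,0,0],[0,0,0],[0,0,0],[0,0,0]]}}

```text
time_s: 16.53
eef_pos: [0.4822, 0.303, 0.1913]
orientation: [-2.74, 1.57, 0.681]
wrist_force: [0.1, -0.5, -0.3]
grip_width: 0.0772
```

>>> {"api": "servo_tool", "payload": {"gripper": [0,0,0,0,0], "delta_pos": [[0,0,0],[0,0,0],[-0.05,0,0],[-0.065,0,0],[-0.065,0,0]], "rot": [[0,0,0],[0,0,0],[0,0,0],[0,0,0],[0,0,0]]}}

```text
time_s: 16.95
eef_pos: [0.4816, 0.3026, 0.2814]
orientation: [0.222, 1.568, -2.64]
wrist_force: [0.6, 0.6, -0.4]
grip_width: 0.0853
```

Run:
```python
from h import *
from workcell import ctrl,vision
w=vision.camera("wrist");pickle.dump(w,open("w7.pkl","wb"))
o=ctrl.get_obs();now(o)
plan(o,[((.50,.12,.17),8),((.566,.033,.14),3)])
```

```text
t 17.0 grasp [0.4845 0.305  0.1334] x [ 0.007  0.005 -1.   ] y [ 0.276 -0.961 -0.003] F [1.4 0.5 4.9] w 0.0854 j [-0.38  0.47 -0.37  1.89  0.23  0.81 -2.16]
dp [[-0.012,0.061,0.012],[-0.013,0.061,0.01],[-0.012,0.061,0.009],[-0.013,0.061,0.007],[-0.012,0.061,0.006]] rot [[0.012,-0.001,0.0],[0.012,-0.001,0.0],[0.012,-0.0,0.0],[0.011,-0.001,0.001],[0.012,-0.0,0.0]]
dp [[-0.012,0.061,0.004],[0.015,0.048,-0.027],[0.015,0.047,-0.028],[0.015,0.047,-0.028],[0.015,0.045,-0.03]] rot [[0.011,-0.001,0.001],[0.011,0.0,-0.0],[0.011,0.0,-0.0],[0.011,0.0,-0.0],[0.011,0.0,-0.0]]
```

>>> {"api": "servo_tool", "payload": {"gripper": [0,0,0,0,0], "delta_pos": [[-0.015,0.06,0.012],[-0.013,0.061,0.01],[-0.012,0.061,0.009],[-0.013,0.061,0.007],[-0.012,0.061,0.006]], "rot": [[0.012,0,0],[0.012,0,0],[0.012,0,0],[0.011,0,0],[0.012,0,0]]}}

```text
time_s: 17.42
eef_pos: [0.4955, 0.1483, 0.314]
orientation: [2.993, 1.57, 0.013]
wrist_force: [0.4, 0.4, 0.0]
grip_width: 0.0854
```

>>> {"api": "servo_tool", "payload": {"gripper": [0,0,0,0,0], "delta_pos": [[-0.012,0.061,0.004],[0.015,0.048,-0.027],[0.015,0.047,-0.028],[0.015,0.047,-0.028],[0.015,0.045,-0.03]], "rot": [[0.011,0,0],[0.011,0,0],[0.011,0,0],[0.011,0,0],[0.011,0,0]]}}

```text
time_s: 17.83
eef_pos: [0.5652, 0.031, 0.2895]
orientation: [2.763, 1.57, -0.328]
wrist_force: [0.7, 1.0, 0.5]
grip_width: 0.0852
```

>>> {"api": "servo_tool", "payload": {"gripper": [0,0,0,0,0], "delta_pos": [[0,0,0],[0,0,0],[0,0,0],[0,0,0],[0,0,0]], "rot": [[0,0,0],[0,0,0],[0,0,0],[0,0,0],[0,0,0]]}}

```text
time_s: 18.25
eef_pos: [0.5643, 0.0337, 0.2901]
orientation: [-2.277, 1.57, 0.919]
wrist_force: [0.4, 1.3, 0.5]
grip_width: 0.0859
```

Run:
```python
from h import *
from workcell import ctrl,vision
w=vision.camera("wrist");w7=pickle.load(open("w7.pkl","rb"));s=vision.camera("side")
o=ctrl.get_obs();now(o)
m=np.zeros((600,800,3),np.uint8);m[:384,:512]=w["frame"][:,:,::-1]
m[384:600,:288]=cv2.resize(w7["frame"][:,:,::-1],(288,216));m[0:300,512:800]=crop(s,200,150,96,100,3)
cv2.imwrite("pics/w8.png",m)
print(np.round(proj(w,(.566,.0325,.044)),1), np.round(proj(w,o["eef_pos"]+np.array([0,0,-.25])),1))
plan(o,[((.567,.033,.0363),3)])
```

```text
t 18.35 grasp [0.5644 0.0333 0.135 ] x [ 0.  0. -1.] y [ 0.053 -0.999 -0.   ] F [0.4 0.4 0.7] w 0.0852 j [ 0.03  0.45 -0.25  1.91  0.15  0.8  -1.82]
[257.6 195. ] [256.4 195.4]
dp [[0.066,0.0,-0.002],[0.066,0.0,-0.002],[0.065,0.001,-0.001],[0,0,0],[0,0,0]] rot [[0.0,-0.0,0.0],[0.0,-0.0,0.0],[0.001,-0.0,0.0],[0,0,0],[0,0,0]]
```

View pics/w8.png

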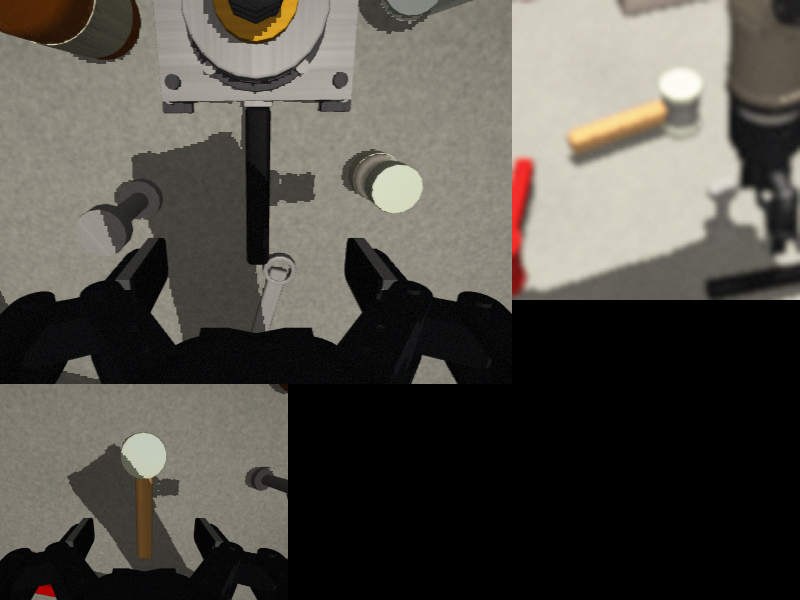

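The mallet stands on its face (side crop 680,100). The scoop's grip is centred between the jaws (column 258, rows 107–264). I descend and grip.

>>> {"api": "servo_tool", "payload": {"gripper": [0,0,0,0,0], "delta_pos": [[0.05,0,-0.002],[0.05,0,-0.002],[0.05,0,-0.001],[0.047,0,0],[0,0,0]], "rot": [[0,0,0],[0,0,0],[0,0,0],[0,0,0],[0,0,0]]}}

```text
time_s: 18.77
eef_pos: [0.5651, 0.0327, 0.1874]
orientation: [0.048, 1.564, -3.041]
wrist_force: [-0.9, 0.0, -0.4]
grip_width: 0.0855
```

>>> {"api": "servo_tool", "payload": {"gripper": [0,0.5,0.5,1,1], "delta_pos": [[0,0,0],[0,0,0],[0,0,0],[0,0,0],[0,0,0]], "rot": [[0,0,0],[0,0,0],[0,0,0],[0,0,0],[0,0,0]]}}

```text
time_s: 19.18
eef_pos: [0.5676, 0.0325, 0.1925]
orientation: [-3.116, 1.569, 0.077]
wrist_force: [-1.3, -0.2, -0.3]
grip_width: 0.039
```

>>> {"api": "servo_tool", "payload": {"gripper": [1,1,1,1,1], "delta_pos": [[0,0,0],[0,0,0],[0,0,0],[0,0,0],[0,0,0]], "rot": [[0,0,0],[0,0,0],[0,0,0],[0,0,0],[0,0,0]]}}

```text
time_s: 19.6
eef_pos: [0.5673, 0.0325, 0.1917]
orientation: [3.059, 1.57, -0.031]
wrist_force: [-1.9, 0.3, 5.5]
grip_width: 0.0167
```

Run:
```python
from h import *
from workcell import ctrl
o=ctrl.get_obs();now(o)
g=pose(o)[0]+np.array([0,0,-.155]);u=np.array([.9986,.052])
p=g.copy();p[:2]-=.01*u;p[2]+=.002
q=g.copy();q[:2]-=.135*u;q[2]+=.003
plan(o,[(p,3,.004),(q,3,.012)])
```

```text
t 19.6 grasp [0.5674 0.0325 0.0367] x [ 0.001 -0.    -1.   ] y [ 0.052 -0.999  0.   ] F [-1.9  0.3  5.5] w 0.0167 j [-0.    0.6  -0.21  1.95  0.21  0.62 -1.87]
dp [[-0.001,0.0,0.007],[-0.002,0.0,0.006],[-0.001,0.0,0.007],[-0.0,0.0,0.023],[-0.0,0.0,0.023]] rot [[-0.0,-0.0,-0.0],[-0.0,-0.0,-0.0],[-0.0,-0.0,-0.0],[-0.0,-0.0,-0.0],[-0.0,-0.0,-0.0]]
dp [[-0.0,0.0,0.023],[-0.0,0.0,0.023],[-0.0,0.0,0.023],[-0.0,0.0,0.022],[-0.0,0.0,0.023]] rot [[-0.0,-0.0,-0.0],[-0.0,-0.0,-0.0],[-0.0,-0.0,-0.0],[-0.0,-0.0,-0.0],[-0.0,-0.0,-0.0]]
dp [[-0.001,0.0,0.022],[-0.0,0.0,0.023],[-0.001,0.0,0.022],[-0.0,0.0,0.023],[0,0,0]] rot [[-0.0,-0.0,-0.0],[-0.0,-0.0,-0.0],[-0.0,-0.0,-0.0],[-0.0,-0.0,-0.0],[0,0,0]]
```

>>> {"api": "servo_tool", "payload": {"gripper": [1,1,1,1,1], "delta_pos": [[-0.001,0,0.004],[-0.002,0,0.008],[-0.001,0,0.012],[0,0,0.018],[0,0,0.022]], "rot": [[0,0,0],[0,0,0],[0,0,0],[0,0,0],[0,0,0]]}}

```text
time_s: 20.02
eef_pos: [0.5341, 0.0307, 0.1928]
orientation: [0.059, 1.57, -3.031]
wrist_force: [-0.2, -0.0, -2.0]
grip_width: 0.0165
```

>>> {"api": "servo_tool", "payload": {"gripper": [1,1,1,1,1], "delta_pos": [[0,0,0.023],[0,0,0.023],[0,0,0.023],[0,0,0.023],[0,0,0.023]], "rot": [[0,0,0],[0,0,0],[0,0,0],[0,0,0],[0,0,0]]}}

```text
time_s: 20.43
eef_pos: [0.476, 0.0276, 0.1929]
orientation: [0.16, 1.569, -2.93]
wrist_force: [0.2, 0.0, -2.7]
grip_width: 0.0169
```

>>> {"api": "servo_tool", "payload": {"gripper": [1,1,1,1,1], "delta_pos": [[-0.002,0,0.023],[-0.002,0,0.018],[-0.002,0,0.012],[0,0,0.006],[0,0,0]], "rot": [[0,0,0],[0,0,0],[0,0,0],[0,0,0],[0,0,0]]}}

```text
time_s: 20.85
eef_pos: [0.4476, 0.0262, 0.1962]
orientation: [0.326, 1.57, -2.764]
wrist_force: [-0.4, -0.8, -1.9]
grip_width: 0.0172
```

>>> {"api": "servo_tool", "payload": {"gripper": [1,1,1,1,1], "delta_pos": [[-0.015,0,0],[-0.03,0,0],[-0.04,0,0],[-0.04,0,0],[-0.04,0,0]], "rot": [[0,0,0],[0,0,0],[0,0,0],[0,0,0],[0,0,0]]}}

```text
time_s: 21.27
eef_pos: [0.4487, 0.0264, 0.2801]
orientation: [-2.462, 1.57, 0.732]
wrist_force: [0.3, 0.5, -3.2]
grip_width: 0.0168
```

Run:
```python
from h import *
from workcell import ctrl,vision
w=vision.camera("wrist");t=vision.camera("top");s=vision.camera("side")
o=ctrl.get_obs();now(o)
m=np.zeros((600,800,3),np.uint8);m[:384,:512]=w["frame"][:,:,::-1]
m[384:600,:400]=crop(t,260,165,100,54,4);m[0:500,512:800]=crop(s,230,170,72,125,4)
cv2.imwrite("pics/w9.png",m)
plan(o,[((.43,.0245,.135),3,.02),((.414,-.3255,.135),-2.4,.025)],turn=.05)
```

```text
t 21.42 grasp [0.4501 0.0265 0.1254] x [ 0.004  0.001 -1.   ] y [ 0.051 -0.999 -0.   ] F [ 0.1  0.  -2.8] w 0.0167 j [ 0.04  0.3  -0.28  2.17  0.13  0.68 -1.84]
dp [[-0.01,0.001,0.019],[-0.009,0.001,0.02],[-0.0,0.046,0.005],[-0.0,0.047,0.004],[-0.0,0.047,0.004]] rot [[-0.0,-0.001,0.0],[-0.0,-0.001,0.0],[0.003,-0.0,0.0],[0.003,-0.0,0.0],[0.003,-0.0,0.0]]
dp [[-0.0,0.047,0.004],[-0.0,0.047,0.003],[-0.0,0.046,0.003],[-0.0,0.047,0.003],[-0.0,0.046,0.003]] rot [[0.003,-0.0,0.0],[0.003,-0.0,0.0],[0.003,-0.0,0.0],[0.003,-0.0,0.0],[0.003,-0.0,0.0]]
dp [[-0.0,0.047,0.002],[-0.0,0.047,0.002],[-0.0,0.046,0.002],[-0.0,0.047,0.001],[-0.0,0.046,0.001]] rot [[0.003,-0.0,0.0],[0.003,-0.0,0.0],[0.003,-0.0,0.0],[0.003,-0.0,0.0],[0.004,-0.0,0.0]]
dp [[-0.0,0.047,0.001],[-0.001,0.046,0.0],[0,0,0],[0,0,0],[0,0,0]] rot [[0.003,-0.0,0.0],[0.004,-0.0,0.0],[0,0,0],[0,0,0],[0,0,0]]
```

View pics/w9.png

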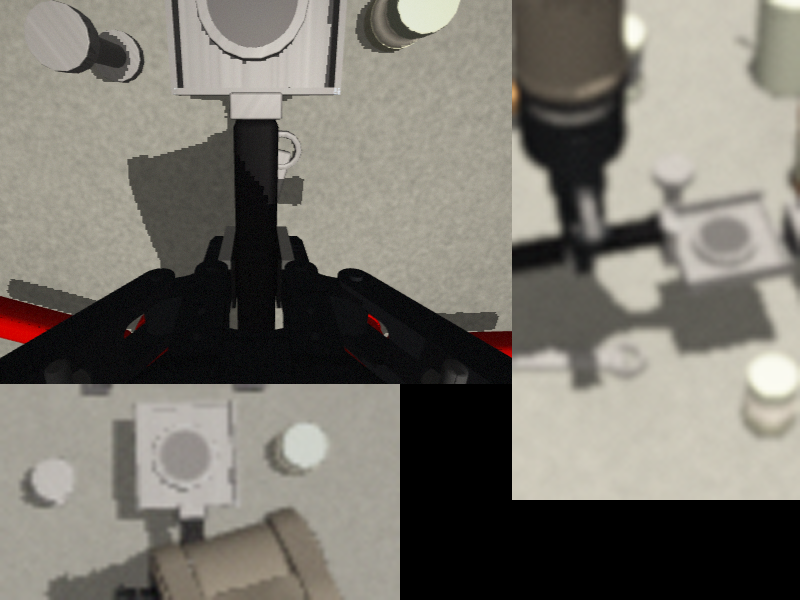

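The disc lies flat in the pan (wrist 250,10; top crop 185,457). Now I carry it smoothly to the mat.

>>> {"api": "servo_tool", "payload": {"gripper": [1,1,1,1,1], "delta_pos": [[0,0.008,0.008],[0,0.02,0.012],[0,0.034,0.012],[0,0.046,0.012],[0,0.046,0.006]], "rot": [[0,0,0],[0.003,0,0],[0.003,0,0],[0.003,0,0],[0.003,0,0]]}}

```text
time_s: 21.83
eef_pos: [0.4246, -0.0531, 0.2775]
orientation: [0.02, 1.567, -3.093]
wrist_force: [-0.6, -0.6, -2.1]
grip_width: 0.0166
```

>>> {"api": "servo_tool", "payload": {"gripper": [1,1,1,1,1], "delta_pos": [[0,0.047,0.004],[0,0.047,0.003],[0,0.046,0.003],[0,0.047,0.003],[0,0.046,0.003]], "rot": [[0.003,0,0],[0.003,0,0],[0.003,0,0],[0.003,0,0],[0.003,0,0]]}}

```text
time_s: 22.25
eef_pos: [0.4188, -0.1702, 0.2775]
orientation: [-0.14, 1.568, 2.998]
wrist_force: [0.8, 0.4, -3.2]
grip_width: 0.0171
```

>>> {"api": "servo_tool", "payload": {"gripper": [1,1,1,1,1], "delta_pos": [[0,0.047,0.002],[0,0.047,0.002],[0,0.046,0.002],[0,0.047,0.001],[0,0.046,0.001]], "rot": [[0.003,0,0],[0.003,0,0],[0.003,0,0],[0.003,0,0],[0.003,0,0]]}}

```text
time_s: 22.67
eef_pos: [0.413, -0.2863, 0.2773]
orientation: [-0.315, 1.568, 2.793]
wrist_force: [0.1, -0.2, -2.6]
grip_width: 0.0166
```

>>> {"api": "servo_tool", "payload": {"gripper": [1,1,1,1,1], "delta_pos": [[0,0.036,0],[0,0.02,0],[0,0.01,0],[0,0,0],[0,0,0]], "rot": [[0.003,0,0],[0.002,0,0],[0,0,0],[0,0,0],[0,0,0]]}}

```text
time_s: 23.08
eef_pos: [0.4133, -0.3169, 0.2782]
orientation: [-0.799, 1.569, 2.301]
wrist_force: [0.4, 0.2, -2.7]
grip_width: 0.0169
```

Run:
```python
from h import *
from workcell import ctrl
o=ctrl.get_obs();now(o)
plan(o,[((.414,-.323,.06),-2.4,.016),((.414,-.323,.0405),-2.4,.006)])
```

```text
t 23.08 grasp [ 0.4132 -0.3167  0.1232] x [-0.001  0.001 -1.   ] y [-0.042 -0.999 -0.001] F [ 0.4  0.2 -2.7] w 0.0169 j [ 0.63  0.39 -0.12  2.03  0.07  0.73 -1.14]
dp [[0.032,0.003,-0.001],[0.031,0.003,-0.0],[0.032,0.003,-0.001],[0.031,0.003,-0.0],[0.01,0.0,0.0]] rot [[0.0,0.0,0.0],[0.0,0.0,0.0],[0.0,0.0,0.0],[0.0,0.001,0.001],[0.0,-0.0,-0.0]]
dp [[0.01,0.0,0.0],[0.01,0.0,0.0],[0.009,0.0,0.0],[0,0,0],[0,0,0]] rot [[0.0,-0.0,-0.0],[0.0,-0.0,-0.0],[0.0,-0.0,-0.0],[0,0,0],[0,0,0]]
```

>>> {"api": "servo_tool", "payload": {"gripper": [1,1,1,1,1], "delta_pos": [[0.016,0.004,0],[0.031,0.004,0],[0.032,0.004,0],[0.031,0.003,0],[0.018,0,0]], "rot": [[0,0,0],[0,0,0],[0,0,0],[0,0,0],[0,0,0]]}}

```text
time_s: 23.5
eef_pos: [0.4129, -0.3241, 0.2128]
orientation: [-0.65, 1.568, 2.451]
wrist_force: [-0.3, 0.2, -3.8]
grip_width: 0.0169
```

>>> {"api": "servo_tool", "payload": {"gripper": [1,1,1,1,1], "delta_pos": [[0.012,0,0],[0.01,0,0],[0.008,0,0],[0,0,0],[0,0,0]], "rot": [[0,0,0],[0,0,0],[0,0,0],[0,0,0],[0,0,0]]}}

```text
time_s: 23.92
eef_pos: [0.4135, -0.3252, 0.2]
orientation: [2.663, 1.57, -0.52]
wrist_force: [-0.1, 0.6, -3.0]
grip_width: 0.0173
```

Run:
```python
from h import *
from workcell import ctrl
o=ctrl.get_obs();now(o)
```

```text
t 23.92 grasp [ 0.4135 -0.3252  0.045 ] x [ 0. -0. -1.] y [-0.042 -0.999  0.   ] F [-0.1  0.6 -3. ] w 0.0173 j [ 0.63  0.53 -0.1   2.05  0.09  0.56 -1.15]
```

Needs about 6.3 mm more.

>>> {"api": "servo_tool", "payload": {"gripper": [1,1,1,1,1], "delta_pos": [[0.003,0,0],[0.004,0,0],[0.003,0,0],[0.002,0,0],[0,0,0]], "rot": [[0,0,0],[0,0,0],[0,0,0],[0,0,0],[0,0,0]]}}

```text
time_s: 24.33
eef_pos: [0.4132, -0.3254, 0.194]
orientation: [2.176, 1.571, -1.008]
wrist_force: [-2.5, 0.4, 1.7]
grip_width: 0.0169
```

>>> {"api": "servo_tool", "payload": {"gripper": [1,1,1,1,1], "delta_pos": [[0.001,0,0],[0,0,0],[0,0,0],[0,0,0],[0,0,0]], "rot": [[0,0,0],[0,0,0],[0,0,0],[0,0,0],[0,0,0]]}}

```text
time_s: 24.75
eef_pos: [0.4131, -0.3254, 0.1937]
orientation: [1.987, 1.57, -1.197]
wrist_force: [-3.2, 1.3, 5.8]
grip_width: 0.0172
```

On the mat. Release and lift clear.

>>> {"api": "servo_tool", "payload": {"gripper": [0.6,0.6,0.3,0,0], "delta_pos": [[0,0,0],[0,0,0],[0,0,0],[0,0,0],[0,0,0]], "rot": [[0,0,0],[0,0,0],[0,0,0],[0,0,0],[0,0,0]]}}

```text
time_s: 25.17
eef_pos: [0.4134, -0.3253, 0.1932]
orientation: [2.864, 1.571, -0.32]
wrist_force: [0.2, 0.4, 0.2]
grip_width: 0.0691
```

>>> {"api": "servo_tool", "payload": {"gripper": [0,0,0,0,0], "delta_pos": [[0,0,0],[0,0,0],[0,0,0],[-0.03,0,0],[-0.06,0,0]], "rot": [[0,0,0],[0,0,0],[0,0,0],[0,0,0],[0,0,0]]}}

```text
time_s: 25.58
eef_pos: [0.412, -0.3243, 0.2359]
orientation: [-0.552, 1.564, 2.548]
wrist_force: [0.1, -0.4, -1.0]
grip_width: 0.0856
```

>>> {"api": "servo_tool", "payload": {"gripper": [0,0,0,0,0], "delta_pos": [[-0.06,0,0],[-0.06,0,0],[-0.06,0,0.04],[-0.02,0,0.06],[0,0,0]], "rot": [[0,0,0],[0,0,0],[0,0,0],[0,0,0],[0,0,0]]}}

```text
time_s: 26.0
eef_pos: [0.3594, -0.324, 0.3405]
orientation: [1.616, 1.568, -1.572]
wrist_force: [-0.1, 0.2, -0.7]
grip_width: 0.0857
```

>>> {"api": "servo_tool", "payload": {"gripper": [0,0,0,0,0], "delta_pos": [[0,0,0],[0,0,0],[0,0,0],[0,0,0],[0,0,0]], "rot": [[0,0,0],[0,0,0],[0,0,0],[0,0,0],[0,0,0]]}}

```text
time_s: 26.42
eef_pos: [0.3639, -0.3229, 0.3375]
orientation: [-0.796, 1.57, 2.304]
wrist_force: [-0.2, 0.1, 0.3]
grip_width: 0.0852
```

Run:
```python
from h import *
from workcell import ctrl,vision
w=vision.camera("wrist");t=vision.camera("top");s=vision.camera("side")
o=ctrl.get_obs();now(o)
m=np.zeros((600,800,3),np.uint8);m[:300,:400]=cv2.resize(t["frame"][:,:,::-1],(400,300))
m[:300,400:]=cv2.resize(s["frame"][:,:,::-1],(400,300))
m[300:600,:400]=cv2.resize(w["frame"][:,:,::-1],(400,300));m[300:600,400:700]=crop(s,220,300,100,84,3)[:300,:300] if 0 else cv2.resize(crop(s,220,300,100,84,3),(300,300))
cv2.imwrite("pics/f.png",m)
```

```text
t 26.57 grasp [ 0.3635 -0.323   0.1828] x [-0.  0. -1.] y [-0.042 -0.999 -0.   ] F [ 0.2  0.4 -0.2] w 0.0853 j [ 0.7   0.26 -0.11  2.06  0.04  0.83 -1.05]
```

View pics/f.png

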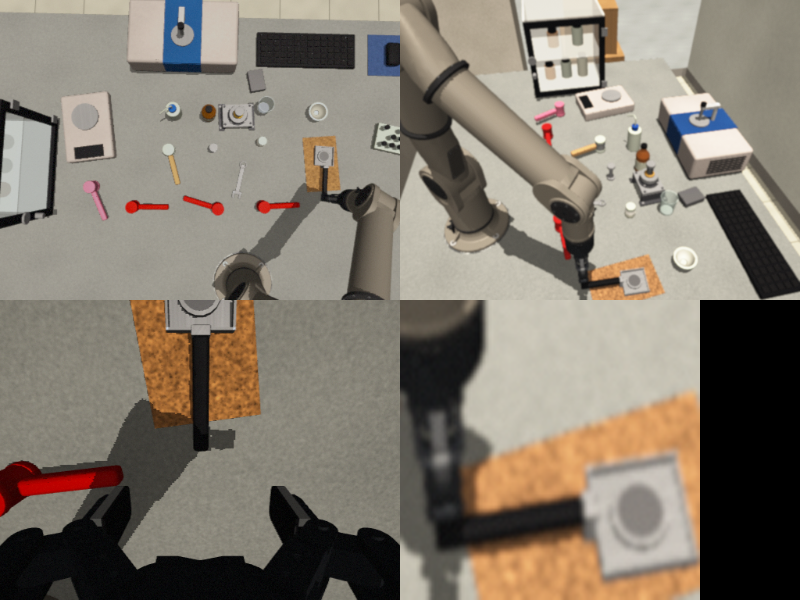

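The final view shows the pan wholly on the mat (323,155), the disc flat in it (640,510) and the mallet standing at (169,150). The bystanders are where they were and the gripper is clear.

```bash
python3 -c "
from workcell import ctrl
print(ctrl.sign_off())"
```

```text
the job is handed in; nothing more can be done
None
```

The job is done and handed in at about 26.6 s, well under the 72 s limit. The hand-in gives no verdict.

- **Scoop in:** I slid it under the die until it met the stop, where the wrist felt about 10 N.
- **Blow:** The mallet drove the plunger down about 25 mm at a commanded speed of about 0.2 m/s. I did not measure the plunger's own speed. The pictures showed it down, then sprung back up.
- **Mallet:** It stands on its face again in its original place.
- **Scoop out:** I drew it out, carried it to the mat and let go. The last pictures show the pan wholly on the mat, the disc flat in it and the bystanders where they stood, with the gripper clear.

The highest wrist force I read was about 15 N, taken only at the end of each move, so a brief peak during the blow would not show. None of my checks failed. The only disagreement was a few millimetres in y between the camera estimates for the mallet and the plunger. For the mallet, the close-up wrist view settled it before I gripped.

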